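Slide the long metal strip over the peg rail's edge and move it to the repair tray

TASK

The longer of the two flat metal strips lies on the cork top of the peg rail, too thin to pick up there. Slide it straight out over the rail's front edge (the long edge nearest the robot) until about a third of its length overhangs, let it rest there, then pinch the overhanging end by its sides, lift it clear above the rail top and lay it flat inside the low plywood tray. Leave the shorter strip where it lies.

Things in the scene. Friction and masses are not known exactly. Their poses are not given: they have to be found in the camera images.
- long_strip_center (a point): Centre of the longer loose flat metal strip: 150 mm long (x), 40 wide (y), 4 thick (z up), about 65 g, ends alike. It lies on the cork roughly at right angles to the front edge. It slides easily on the varnished cork: pressed lightly from above with the fingertips it follows them; it can also be pushed at its end. Overhanging by more than half it falls.
- short_strip_center (a point): Centre of the shorter strip, alike but 90 mm long (x), 40 mm wide (y), 4 mm thick; a bystander. It and the long strip lie side by side on the rail, either one on either side.
- rail_edge (a point): Middle of the top front edge of the peg rail, a fixed wooden shelf with a cork top, 580 mm long (y axis, along the edge), 200 mm deep, 110 mm high. The point is level with the cork; x points back over the cork, away from the robot, z up. In front of the edge is free space; pegs stand below, 40 mm under the cork, no farther forward than the edge. Puppet parts up to 95 mm tall stand on the cork.
- tray_floor (a point): Centre of the inner floor of the fixed low plywood tray on the bench: inside 210 mm (x axis) by 120 mm (y axis), walls 5 mm thick and 11 mm high above this floor, open on top; the floor is 5 mm above the bench.
Things that resemble listed ones, but are neither listed nor needed, are in the scene too. What is shaped like the part that bears long_strip_center but orange is not meant.

How it is judged:
On the way, in this order (a step that is already met when the one before it is completed fails the run):
1. the long strip rests flat on the rail top, roughly square to the front edge (within 25 degrees), its centre 10 to 45 mm behind the edge, so that 30 to 65 mm overhangs (x of long_strip_center in the frame of rail_edge between 0.01 and 0.045 m and z of long_strip_center in the frame of rail_edge between -0.003 and 0.007 m and angle between long_strip_center's own z axis and vertical below 0.1 rad and angle between the x axis of long_strip_center and the x axis of rail_edge, either way round below 0.44 rad and linear speed of long_strip below 0.02 m/s), for 0.2 s.
2. the long strip is held by the fingers with its centre at least 20 mm above the rail top (z of long_strip_center in the frame of rail_edge above 0.02 m and contact force between the fingers and long_strip above 0.5 N), for 0.1 s.
At the end, for the whole second after the job is handed in: The long strip lies released and at rest, flat (within 4 degrees) on the tray's floor, wholly inside its walls (centre within 40 mm of the tray's middle along it and 45 mm across it); the short strip is within 30 mm of where it began (x of long_strip_center in the frame of tray_floor between -0.04 and 0.04 m and y of long_strip_center in the frame of tray_floor between -0.045 and 0.045 m and z of long_strip_center in the frame of tray_floor below 0.007 m and angle between long_strip_center's own z axis and vertical below 0.07 rad and linear speed of long_strip below 0.02 m/s and distance of short_strip_center from where it was at the start of the episode below 0.03 m); the robot touches nothing.
It fails at once if the short strip is moved more than 30 mm (distance of short_strip_center from where it was at the start of the episode above 0.03 m).
It also fails if it takes over 58 s, if anything falls off the work surface, if the arm or the gripper's body presses on something with over 40 N, if the wrist force passes 120 N, or if a joint passes its speed limit or range.

ROBOT

A 7-joint arm with a two-finger parallel gripper is mounted at the origin on the work surface. World frame = base frame: x ahead of the robot, y to its left, z up, the work surface at z = 0. Lengths are in m, angles in rad, forces in N, time in s.
With the tool pointing down it reaches from about 0.35 to 0.9 m from the base axis. Payload 19.9 kg.
Tool frame: the origin (TCP) lies on the centre line of the jaws, within the pads' length; the fingertips stand 17 mm ahead of it and the grasp point (between the pads) lies 2 mm behind it; x points along the fingers, y is the direction in which the jaws open and shut, and the axes are right-handed (so a half turn about x gives the same grasp; the last joint's range is limited). The gripper opens to 94 mm and grips with 3 to 60 N. Pads are 16 mm wide; open, the fingers measure 119 mm over their backs; the gripper's body (75 mm by 177 mm) begins 78 mm behind the grasp point.
Start: joints at [-1.329, 0.417, -0.01, 1.614, 0.005, 1.111, -0.053], TCP at [0.174, 0.6, 0.222] pointing down, gripper open.
Joint ranges: [-2.81, 2.81], [-0.39, 2.02], [-1.27, 1.25], [0.06, 2.57], [-1.19, 4.33], [0.19, 2], [-2.82, 2.82]. Speed limits (rad/s): [1.89, 1.89, 2.39, 2.39, 3.01, 3.01, 3.01].

INTERFACE

Orientations are given as a rotation vector (axis times angle).
In Python, from plant import * gives the robot as it stands.
- The arm moves only by the tool play_rows, never from a script. Its argument "moves" is one flat list of numbers, 7 for each row, row after row: the turn, a rotation vector about the tool's x, y, z scaled (see below), then the shift along the tool's x, y, z scaled (see below), then the opening, from -1 (shut) to 1 (fully open), so that 0 is half open. In form: [ax, ay, az, tx, ty, tz, fingers, ax, ay, az, tx, ty, tz, fingers, ...]. A call has exactly 5 rows; each row shifts and turns the commanded pose from where the row before left it, along the tool's axes as they then stand; what a row does not reach is not made up. The controller multiplies each number of a shift by 500 mm and each number of a turn by 6 degrees. A row lasts 1/10 s, in which the tool goes at most 50 mm and 8.59 degrees, less where a joint would pass 70% of its speed; a pose out of reach is approached as far as the arm can. A call with a number of a shift or a turn outside -1 to 1 is refused whole. A call with a gripper value outside its range is refused whole. The fingers move at their own pace and stop on an object; "force" is the grip in N (left out, the last holds). Time passes only in rows, so rows that do not move let the fingers close, or fill a call up. It gives the time, the measured TCP pose, the force and the opening at its end, in the units of the state.
- get_state(): the state, without advancing time (a new reading comes with each control period).
- capture(name): name is "scene" or "side" or "wrist"; returns a dict with "img" (480x640x3 uint8, blue, green, red), "fovy" (degrees; the focal length in pixels is half the picture's height over the tangent of half this angle, whatever the lens; pixels are square), "cx", "cy" (the principal point, pixels), "k1" (the pictures are not rectified: a ray, as slopes to the right and down, at radius r is drawn at 1 + k1 r^2 times it, then the intrinsics apply), "R" (3x3) and "t" (3): a world point X has camera coordinates R X + t; the wrist camera has in their place "T_tool_cam" (4x4, takes a point from camera to tool coordinates, whose origin is the TCP and whose axes are the tool frame's). Camera axes: x right, y down, z forward; pixel columns grow to the right and rows downward; lengths in m; the calibration is good to about 2 mm. A picture is of the moment at which its call begins: read the wrist's pose just before it. There is no depth.
- close_job(): hands the job in, once; it reports no verdict.
Trained networks look in a picture, given as the dict that the camera call returned (one of the last four; its "shot" number tells which), for a name from the list of things; names that differ only in an ending like _2 or _b are one class to them, and where a whole thing is asked for, a point or a joint stands for the part that bears it (a point fixed in the world has none). Each returns a list of dicts, best first, with "p" (0 to 1); they miss things now and then, are a little off and sometimes report something else, mostly with a low value. They report only what shows in the picture. A call takes as long as a camera call. They do not tell look-alikes from the thing itself.
- silhouettes(name, picture): "pixels" (480x640 bool, what is visible of it) and "bbox" ([left, top, width, height] in pixels, round what is visible of it).
The state is a dict: "clock": time; "joint_positions": joint angles; "qd": joint speeds; "joint_torque": joint torques, N m; "tcp_pos": TCP position; "tcp_rot": TCP orientation; "force": force on the tool from outside, world axes, zero at the start; "torque": the same for the moment, N m; "opening": finger opening in m.
Only numpy, scipy, OpenCV 4.12 (cv2) and the standard library are available. Lean on these libraries where they do the work, as an engineer would, in place of code of your own. Each camera call takes 0.05 s, during which the arm holds its last target. There are 200 camera calls.

## Working session

There is one attempt and no reset: what is moved stays moved. The work goes in short steps, Python scripts to look and compute and a tool call to move; the robot and the scene stay as the last step left them, time stands still between calls to the robot, and variables do not carry over. Pictures are saved under pics/ and viewed, about 8 in all and at most 12, crops included, and the job is handed in when it is done.

Besides the shell and the picture viewer there is one more tool, called after "Request:" by a JSON object that holds its "name" and its "arguments". play_rows: Moves the arm, as the interface text tells. Its arguments: {"type":"object","properties":{"moves":{"type":"array","items":{"type":"number"}},"force":{"type":"number"}},"required":["moves"]}

```bash
ls; mkdir -p pics; cat > h.py <<'E'
from plant import *
import numpy as np, cv2
from scipy.spatial.transform import Rotation as Ro
def cam(c, st=None):
    f=240/np.tan(np.radians(c["fovy"])/2)
    if "R" in c and c["R"] is not None: R,t=np.array(c["R"]),np.array(c["t"])
    else:
        T=np.eye(4);T[:3,:3]=Ro.from_rotvec(st["tcp_rot"]).as_matrix();T[:3,3]=st["tcp_pos"]
        M=np.linalg.inv(T@np.array(c["T_tool_cam"]));R,t=M[:3,:3],M[:3,3]
    return f,R,t
def proj(c,X,st=None):
    f,R,t=cam(c,st);p=np.atleast_2d(X)@R.T+t;s=p[:,:2]/p[:,2:]
    s=s*(1+c["k1"]*(s**2).sum(1,keepdims=True));return s*f+[c["cx"],c["cy"]]
def back(c,uv,z,st=None):
    f,R,t=cam(c,st);d=(np.atleast_2d(uv).astype(float)-[c["cx"],c["cy"]])/f;s=d.copy()
    for _ in range(20): s=d/(1+c["k1"]*(s**2).sum(1,keepdims=True))
    r=np.c_[s,np.ones(len(s))]@R;o=-R.T@t
    return o+r*((z-o[2])/r[:,2])[:,None]
def rect(c,m,z,st=None):
    n,cc=max((cv2.findContours(m.astype(np.uint8),0,1)[0],0),key=lambda a:0) if 0 else (cv2.findContours(m.astype(np.uint8),0,1)[0],0)
    k=max(n,key=cv2.contourArea)[:,0,:]
    P=back(c,k,z,st)[:,:2]
    return cv2.minAreaRect((P*1000).astype(np.float32))
E
python3 - <<'E'
from h import *
for n in("scene","side"):
    c=capture(n);cv2.imwrite(f"pics/{n}0.png",c["img"])
    f,R,t=cam(c);print(n,f,-R.T@t,c["k1"])
    for nm in("long_strip_center","short_strip_center","rail_edge","tray_floor"):
        try:
            for d in silhouettes(nm,c)[:4]: print(nm,round(d["p"],2),d["bbox"])
        except Exception as e: print(nm,e)
E
```

```text
pics
scene 475.39835671886027 [ 1.00772167 -0.4053075   1.03134892] -0.08048191282541606
long_strip_center 0.95 [367.3, 196.1, 56.0, 18.2]
long_strip_center 0.84 [307.3, 224.3, 56.7, 27.3]
long_strip_center 0.77 [223.0, 197.9, 52.0, 37.6]
long_strip_center 0.59 [357.3, 260.9, 43.1, 59.4]
short_strip_center 0.58 [462.9, 233.7, 34.9, 36.2]
rail_edge 0.8 [321.3, 193.2, 262.8, 159.0]
tray_floor 0.91 [226.3, 251.8, 74.9, 97.8]
side 502.2159430368986 [0.37430886 0.59521294 0.87174811] -0.02415968177080508
long_strip_center 0.91 [332.8, 326.6, 43.9, 71.7]
long_strip_center 0.8 [289.8, 143.6, 21.9, 36.1]
long_strip_center 0.78 [387.8, 210.8, 56.8, 31.3]
long_strip_center 0.65 [208.0, 233.0, 71.1, 12.7]
short_strip_center 0.68 [179.4, 333.0, 57.4, 22.7]
rail_edge 0.69 [106.3, 206.8, 196.5, 273.2]
tray_floor 0.91 [273.8, 184.9, 93.2, 45.4]
```

View pics/scene0.png

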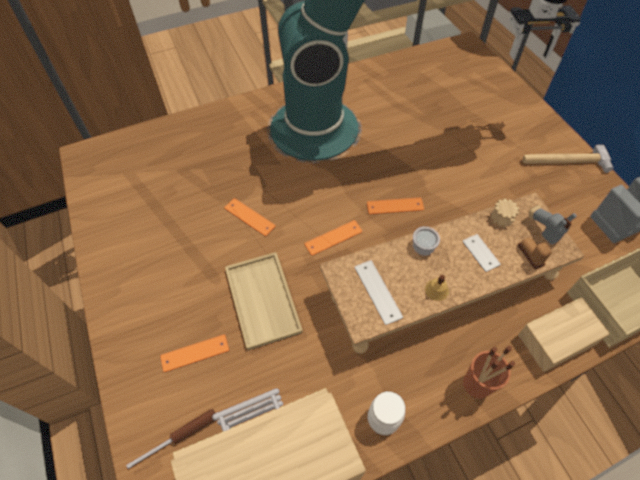

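View pics/side0.png

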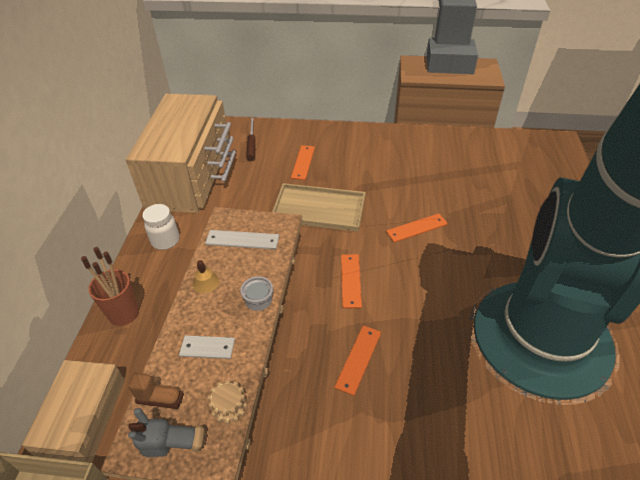

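The metal strips are the grey ones. The long one is at scene (378,292) / side (242,240), and the short one at scene (481,253) / side (207,347). The four orange strips are look-alikes and don't fit the description. The tray is at scene (263,300), and the rail's front edge runs from about scene (322,270) to (545,198).

```bash
python3 - <<'E'
from h import *
bx={"scene":[(378,292),(481,253)],"side":[(242,240),(207,347)]}
for n in("scene","side"):
    c=capture(n);h=cv2.cvtColor(c["img"],cv2.COLOR_BGR2HSV)
    m=((h[...,1]<45)&(h[...,2]>120)).astype(np.uint8)
    m=cv2.morphologyEx(m,cv2.MORPH_CLOSE,np.ones((3,3)))
    _,L=cv2.connectedComponents(m)
    for (u,v) in bx[n]:
        mm=L==np.bincount(L[v-4:v+5,u-4:u+5][L[v-4:v+5,u-4:u+5]>0]).argmax()
        r=rect(c,mm,.114);print(n,"strip",mm.sum(),np.round(r[0],1),np.round(r[1],1),r[2], [np.round(x) for x in cv2.boxPoints(r)])
    for nm,z in(("tray_floor",.016),("rail_edge",.11)):
        d=silhouettes(nm,c)[0]; r=rect(c,d["pixels"],z);print(n,nm,np.round(r[0],1),np.round(r[1],1),r[2])
    if n=="scene": print(np.round(back(c,[(322,270),(357,341),(545,198),(582,255)],.11),3))
    else: print(np.round(back(c,[(217,209),(302,214),(243,480)],.11),3))
    # enlarged crop
    u,v=bx[n][0]; cv2.imwrite(f"pics/crop_{n}.png",cv2.resize(c["img"][v-90:v+90,max(0,u-120):u+120],None,fx=3.2,fy=3.2,interpolation=2))
a,b=[cv2.imread(f"pics/crop_{n}.png") for n in bx]
print(a.shape,b.shape);cv2.imwrite("pics/crop.png",cv2.resize(np.vstack([a,b]),(400*a.shape[1]//400*600//768*1,600*1)) )
print(get_state())
E
```

```text
scene strip 1193 [ 624.8 -113.5] [ 41.2 151.3] 89.76045227050781 [array([ 549., -134.], dtype=float32), array([ 700., -134.], dtype=float32), array([701., -93.], dtype=float32), array([549., -93.], dtype=float32)]
scene strip 609 [631.9 148.3] [91.2 42. ] 2.194427251815796 [array([586., 168.], dtype=float32), array([587., 126.], dtype=float32), array([678., 129.], dtype=float32), array([677., 171.], dtype=float32)]
scene tray_floor [ 490.1 -342. ] [136.4 230.1] 85.3954849243164
scene rail_edge [633.1  82.7] [591.1 226.3] 87.51473999023438
[[ 0.527 -0.202  0.11 ]
 [ 0.708 -0.203  0.11 ]
 [ 0.562  0.391  0.11 ]
 [ 0.734  0.367  0.11 ]]
side strip 1001 [ 625.8 -113. ] [ 41.4 148.7] 89.503662109375 [array([ 551., -133.], dtype=float32), array([ 700., -134.], dtype=float32), array([700., -93.], dtype=float32), array([552., -92.], dtype=float32)]
side strip 1012 [633.4 148.8] [89.4 41. ] 2.2012102603912354 [array([588., 168.], dtype=float32), array([590., 127.], dtype=float32), array([679., 130.], dtype=float32), array([677., 171.], dtype=float32)]
side tray_floor [ 491.4 -335.4] [146.3 222.6] 85.4528579711914
side rail_edge [620.8  86.2] [587.3 210.9] 87.27580261230469
[[ 0.703 -0.204  0.11 ]
 [ 0.51  -0.203  0.11 ]
 [ 0.525  0.36   0.11 ]]
(576, 768, 3) (576, 768, 3)
{'clock': 0.8, 'joint_positions': array([-1.32947287,  0.41737252, -0.01029672,  1.61364109,  0.00469021,
        1.1106838 , -0.05299336]), 'qd': array([-0.00074427, -0.0010798 , -0.00011284,  0.00050543, -0.00015946,
       -0.00061516, -0.00131801]), 'joint_torque': array([ 1.58184641e-03, -8.50969720e+01,  6.39617499e-01, -4.26252544e+01,
       -4.86280443e-02,  1.39335345e-02,  4.24935683e-05]), 'tcp_pos': array([0.17440532, 0.60013734, 0.22242497]), 'tcp_rot': array([ 0.22192726,  1.55935119, -0.22205798]), 'force': array([ 1.13061452, -0.06934257, -0.5222532 ]), 'torque': array([-0.00763101, -0.01960299,  0.02464961]), 'opening': 0.0939332714094846}
```

View pics/crop_scene.png

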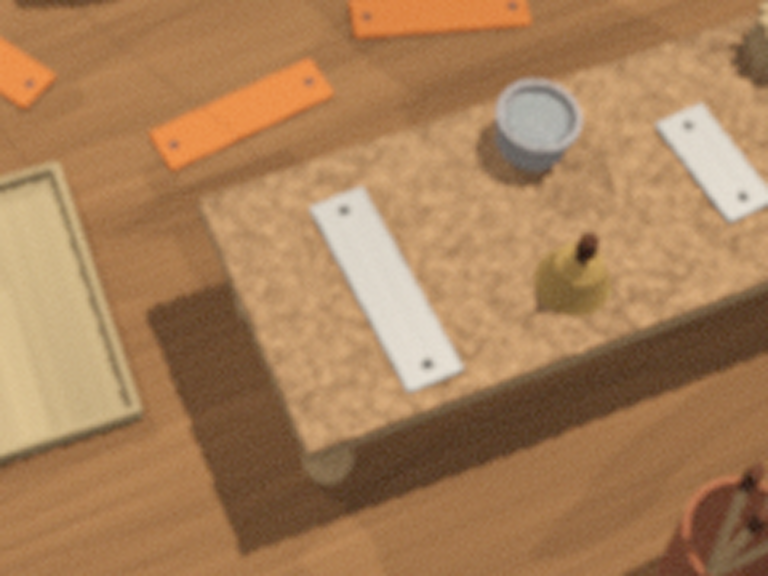

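The crop confirms it: the long grey metal strip, two holes, lying alone near the rail's left end. The orange ones are excluded. Next I refine the rail edge and the tray, and get the turn to an aligned pose.

```bash
cat >> h.py <<'E'
T0=Ro.from_euler('y',90,degrees=True)
def delta(pos,yaw=0):
    s=get_state();R=Ro.from_rotvec(s["tcp_rot"]);G=Ro.from_euler('z',yaw,degrees=True)*T0
    return dict(turn_units=np.round((R.inv()*G).as_rotvec(degrees=True)/6,3),shift_units_goalaxes=np.round(G.inv().apply(np.array(pos)-s["tcp_pos"])/.5,4),F=np.round(s["force"],2),pos=np.round(s["tcp_pos"],4),op=s["opening"],clock=s["clock"])
def fitrect(c,m,z):
    pass
E
python3 - <<'E'
from h import *
print(delta([.6255,-.113,.27]))
# cork front edge, subpixel: cork/wood boundary in both cameras at sampled positions
for n in("scene","side"):
    c=capture(n);g=cv2.GaussianBlur(c["img"],(0,0),1.5)
    h=cv2.cvtColor(g,cv2.COLOR_BGR2LAB).astype(float)
    print(n)
    out=[]
    for y in(-.18,-.16,-.14,-.12,-.10,-.08,-.06,-.04,-.02):
        xs=np.arange(.48,.55,.001);uv=proj(c,np.c_[xs,0*xs+y,0*xs+.11]).astype(np.float32)
        v=np.array([cv2.remap(h[...,k].astype(np.float32),uv[:,:1],uv[:,1:],1)[:,0] for k in range(3)])
        gr=np.linalg.norm(v[:,6:]-v[:,:-6],axis=0);out.append((y,round(float(xs[3+gr.argmax()]),3),round(float(gr.max()))))
    print(out)
    for nm,z in(("tray_floor",.016),):
        d=silhouettes(nm,c)[0]; r=rect(c,d["pixels"],z);print([np.round(x) for x in cv2.boxPoints(r)])
E
```

```text
{'turn_units': array([-2.701e+00,  0.000e+00,  1.000e-03]), 'shift_units_goalaxes': array([-0.0952, -1.4263,  0.9022]), 'F': array([ 1.13, -0.07, -0.52]), 'pos': array([0.1744, 0.6001, 0.2224]), 'op': 0.0939332714094846, 'clock': 0.8}
scene
[(-0.18, 0.511, 21), (-0.16, 0.511, 19), (-0.14, 0.512, 21), (-0.12, 0.546, 25), (-0.1, 0.546, 32), (-0.08, 0.514, 12), (-0.06, 0.514, 14), (-0.04, 0.517, 15), (-0.02, 0.518, 18)]
[array([ 372., -397.], dtype=float32), array([ 602., -416.], dtype=float32), array([ 614., -284.], dtype=float32), array([ 383., -264.], dtype=float32)]
side
[(-0.18, 0.515, 14), (-0.16, 0.517, 14), (-0.14, 0.514, 28), (-0.12, 0.515, 32), (-0.1, 0.515, 34), (-0.08, 0.516, 27), (-0.06, 0.518, 22), (-0.04, 0.517, 32), (-0.02, 0.519, 30)]
[array([ 373., -399.], dtype=float32), array([ 596., -418.], dtype=float32), array([ 609., -270.], dtype=float32), array([ 386., -251.], dtype=float32)]
```

Request:
{"name": "play_rows", "arguments": {"moves": [-1,0,0,-0.0317,0,0,-0.85,-1,0,0,-0.0317,0,0,-0.85,-0.7,0,0,-0.0317,0,0,-0.85,0,0,0,0,-0.0792,0.0501,-0.85,0,0,0,0,-0.0792,0.0501,-0.85], "force": 20}}

```text
clock: 1.5
tcp_pos: [0.2245, 0.5204, 0.27]
tcp_rot: [-0.001, 1.571, 0.002]
force: [0.7, 0.3, 0.5]
opening: 0.0575
```

Request:
{"name": "play_rows", "arguments": {"moves": [0,0,0,0,-0.0792,0.0501,-0.85,0,0,0,0,-0.0792,0.0501,-0.85,0,0,0,0,-0.0792,0.0501,-0.85,0,0,0,0,-0.0792,0.0501,-0.85,0,0,0,0,-0.0792,0.0501,-0.85]}}

```text
clock: 2.0
tcp_pos: [0.3504, 0.3212, 0.2703]
tcp_rot: [0.0, 1.57, 0.0]
force: [1.3, 1.7, -0.6]
opening: 0.0176
```

Request:
{"name": "play_rows", "arguments": {"moves": [0,0,0,0,-0.0792,0.0501,-0.85,0,0,0,0,-0.0792,0.0501,-0.85,0,0,0,0,-0.0792,0.0501,-0.85,0,0,0,0,-0.0792,0.0501,-0.85,0,0,0,0,-0.0792,0.0501,-0.85]}}

```text
clock: 2.5
tcp_pos: [0.4757, 0.1232, 0.2704]
tcp_rot: [0.0, 1.57, 0.0]
force: [0.3, 1.8, -0.3]
opening: 0.0067
```

Request:
{"name": "play_rows", "arguments": {"moves": [0,0,0,0,-0.0792,0.0501,-0.85,0,0,0,0,-0.0792,0.0501,-0.85,0,0,0,0,-0.0792,0.0501,-0.85,0,0,0,0,-0.0792,0.0501,-0.85,0,0,0,0,-0.0792,0.0501,-0.85]}}

```text
clock: 3.0
tcp_pos: [0.601, -0.0747, 0.2702]
tcp_rot: [-0.0, 1.57, 0.0]
force: [0.2, 1.5, 0.4]
opening: 0.0069
```

```bash
python3 - <<'E'
from h import *
print(delta([.6255,-.113,.16]))
E
```

```text
{'turn_units': array([ 0.004,  0.004, -0.   ]), 'shift_units_goalaxes': array([ 0.2203, -0.0766,  0.0489]), 'F': array([0.19, 1.54, 0.39]), 'pos': array([ 0.601 , -0.0747,  0.2702]), 'op': 0.006878416122150968, 'clock': 3.0}
```

Request:
{"name": "play_rows", "arguments": {"moves": [0,0,0,0,-0.0766,0.0489,-0.85,0,0,0,0.085,0,0,-0.85,0,0,0,0.085,0,0,-0.85,0,0,0,0.08,0,0,-0.85,0,0,0,0,0,0,-0.85]}}

```text
clock: 3.5
tcp_pos: [0.6221, -0.1108, 0.1404]
tcp_rot: [0.0, 1.578, 0.0]
force: [-0.3, 0.1, 0.7]
opening: 0.007
```

```bash
python3 - <<'E'
from h import *
s=get_state();c=capture("wrist");cv2.imwrite("pics/w1.png",c["img"])
d=delta([.6255,-.113,.133]);print(d)
for X in silhouettes("long_strip_center",c)[:2]:
    r=rect(c,X["pixels"],.114,s);print(X["p"],X["bbox"],np.round(r[0],1),np.round(r[1],1),r[2])
E
```

```text
{'turn_units': array([-0.001, -0.035, -0.   ]), 'shift_units_goalaxes': array([ 0.0217, -0.0035,  0.0037]), 'F': array([0.27, 0.12, 0.98]), 'pos': array([ 0.6237, -0.1112,  0.1438]), 'op': 0.007272315709286615, 'clock': 3.55}
0.94 [280.4, 156.2, 78.0, 220.9] [ 615.2 -112.7] [132.6  40.7] 0.07771487534046173
```

View pics/w1.png

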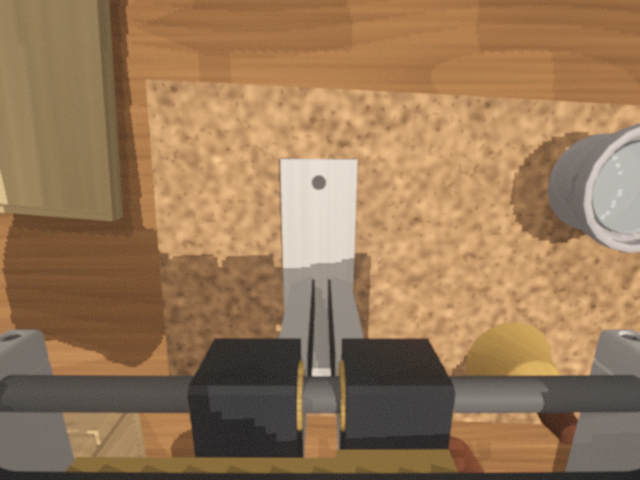

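Wrist view: the fingers are centred over the strip (col 320), the strip's front end is at row 158, and the rail edge is at about row 90. Now I lower gently to contact.

Request:
{"name": "play_rows", "arguments": {"moves": [0,0,0,0.01,-0.003,0.003,-0.85,0,0,0,0.01,0,0,-0.85,0,0,0,0.002,0,0,-0.85,0,0,0,0.002,0,0,-0.85,0,0,0,0,0,0,-0.85]}}

```text
clock: 4.1
tcp_pos: [0.6262, -0.1129, 0.1333]
tcp_rot: [-0.0, 1.571, -0.0]
force: [0.1, -0.2, -0.2]
opening: 0.0069
```

```bash
python3 - <<'E'
from h import *
s=get_state();c=capture("wrist")
print(delta([.6255,-.113,.131]))
print(np.round(back(c,[(319,158)],.114,s),4),np.round(back(c,[(319,91)],.11,s),4))
E
```

```text
{'turn_units': array([0.   , 0.003, 0.001]), 'shift_units_goalaxes': array([ 0.0046, -0.0003, -0.0015]), 'F': array([0.01, 1.23, 0.04]), 'pos': array([ 0.6262, -0.1129,  0.1333]), 'op': 0.00719181689317843, 'clock': 4.15}
[[ 0.5535 -0.1142  0.114 ]] [[ 0.5218 -0.1142  0.11  ]]
```

Request:
{"name": "play_rows", "arguments": {"moves": [0,0,0,0.002,0,0,-0.85,0,0,0,0.002,0,0,-0.85,0,0,0,0,0,0,-0.85,0,0,0,0,0,0,-0.85,0,0,0,0,0,0,-0.85]}}

```text
clock: 4.65
tcp_pos: [0.6263, -0.1129, 0.1314]
tcp_rot: [0.0, 1.57, -0.0]
force: [-1.5, 1.0, 5.4]
opening: 0.0071
```

Request:
{"name": "play_rows", "arguments": {"moves": [0,0,0,0.0005,0,-0.008,-0.85,0,0,0,0,0,-0.01,-0.85,0,0,0,0,0,-0.01,-0.85,0,0,0,0,0,-0.01,-0.85,0,0,0,0,0,-0.002,-0.85]}}

```text
clock: 5.15
tcp_pos: [0.6064, -0.113, 0.1314]
tcp_rot: [-0.0, 1.569, -0.0]
force: [3.4, 0.7, 4.6]
opening: 0.0073
```

```bash
cat > m.py <<'E'
from h import *
def meas(n="side",z=.114,near=None):
    c=capture(n);h=cv2.cvtColor(c["img"],cv2.COLOR_BGR2HSV)
    m=((h[...,1]<45)&(h[...,2]>120)).astype(np.uint8)
    k=cv2.connectedComponents(m)[1]
    for i in range(1,k.max()+1):
        if (k==i).sum()<150: continue
        r=rect(c,k==i,z)
        if .3<r[0][0]/1e3<.8 and -.5<r[0][1]/1e3<.3: print(n,(k==i).sum(),np.round(r[0],1),np.round(r[1],1),round(r[2],1),np.round(cv2.boxPoints(r)).tolist())
    return c
if __name__=="__main__":
    print(delta([.5415,-.113,.131])); meas("side"); meas("scene")
E
python3 m.py
```

```text
{'turn_units': array([-0.002,  0.015,  0.002]), 'shift_units_goalaxes': array([ 0.0007,  0.    , -0.1298]), 'F': array([3.44, 0.67, 4.62]), 'pos': array([ 0.6064, -0.113 ,  0.1314]), 'op': 0.007262350140896684, 'clock': 5.15}
side 451 [ 644.5 -131.3] [84.5 65.3] 11.0 [[597.0, -107.0], [609.0, -171.0], [692.0, -155.0], [680.0, -91.0]]
side 459 [ 568.4 -112.8] [41.2 73.8] 89.5 [[531.0, -133.0], [605.0, -134.0], [605.0, -93.0], [532.0, -92.0]]
side 780 [569.3  24.3] [60.  76.5] 4.9 [[536.0, 60.0], [543.0, -16.0], [602.0, -11.0], [596.0, 65.0]]
side 1011 [633.4 148.6] [89.4 41.4] 2.4 [[588.0, 167.0], [590.0, 126.0], [679.0, 130.0], [677.0, 171.0]]
scene 344 [551.2  60.1] [43.4 68.9] 81.2 [[514.0, 44.0], [582.0, 33.0], [589.0, 76.0], [521.0, 87.0]]
scene 415 [522.2 -85.4] [101.5  64.2] 27.0 [[462.0, -80.0], [492.0, -137.0], [582.0, -91.0], [553.0, -34.0]]
scene 610 [632.  148.3] [90.9 42. ] 2.2 [[586.0, 168.0], [587.0, 126.0], [678.0, 129.0], [677.0, 171.0]]
scene 710 [ 629.7 -111.2] [ 45.8 101.4] 89.5 [[579.0, -134.0], [680.0, -135.0], [681.0, -89.0], [579.0, -88.0]]
scene 1097 [ 751.7 -451.2] [ 36.9 132. ] 0.3 [[733.0, -385.0], [734.0, -517.0], [770.0, -517.0], [770.0, -385.0]]
```

The strip follows the fingers exactly: 20 mm. Continuing the remaining ~64 mm.

Request:
{"name": "play_rows", "arguments": {"moves": [0,0,0,0,0,-0.01,-0.85,0,0,0,0,0,-0.014,-0.85,0,0,0,0,0,-0.014,-0.85,0,0,0,0,0,-0.014,-0.85,0,0,0,0,0,-0.014,-0.85]}}

```text
clock: 5.75
tcp_pos: [0.5737, -0.113, 0.1313]
tcp_rot: [-0.0, 1.569, -0.0]
force: [2.0, 0.8, 6.3]
opening: 0.0071
```

Request:
{"name": "play_rows", "arguments": {"moves": [0,0,0,0,0,-0.014,-0.85,0,0,0,0,0,-0.014,-0.85,0,0,0,0,0,-0.014,-0.85,0,0,0,0,0,-0.012,-0.85,0,0,0,0,0,-0.006,-0.85]}}

```text
clock: 6.25
tcp_pos: [0.5435, -0.1129, 0.1313]
tcp_rot: [-0.0, 1.569, -0.0]
force: [2.5, 0.1, 5.5]
opening: 0.0067
```

```bash
python3 m.py | head -4
```

```text
{'turn_units': array([-0.001,  0.015,  0.002]), 'shift_units_goalaxes': array([ 0.0007, -0.0001, -0.004 ]), 'F': array([2.46, 0.08, 5.49]), 'pos': array([ 0.5435, -0.1129,  0.1313]), 'op': 0.006705689829536649, 'clock': 6.25}
side 188 [ 766.  -470.4] [ 46.  125.9] 0.1 [[743.0, -407.0], [743.0, -533.0], [789.0, -533.0], [789.0, -407.0]]
side 889 [ 543.3 -125.7] [ 66.4 148.5] 89.3 [[469.0, -158.0], [617.0, -160.0], [618.0, -93.0], [469.0, -92.0]]
side 773 [569.3  24.3] [60.  76.5] 4.9 [[536.0, 60.0], [543.0, -16.0], [602.0, -11.0], [596.0, 65.0]]
```

Request:
{"name": "play_rows", "arguments": {"moves": [0,0,0,-0.02,0,0,-0.85,0,0,0,-0.05,0,0,-0.85,0,0,0,-0.03,0,0,0.6,0,0,0,0,0,-0.093,0.6,0,0,0,0,0,0,0.6]}}

```text
clock: 6.85
tcp_pos: [0.4922, -0.1132, 0.1808]
tcp_rot: [0.002, 1.573, -0.001]
force: [0.6, 0.7, -0.7]
opening: 0.0269
```

```bash
python3 - <<'E'
from m import *
s=get_state();w=capture("wrist");c=meas("side");meas("scene")
print(delta([.497,-.113,.124]))
for X in silhouettes("long_strip_center",w)[:2]:
    r=rect(w,X["pixels"],.114,s);print(X["p"],np.round(r[0],1),np.round(r[1],1),r[2])
cv2.imwrite("pics/r.png",np.hstack([cv2.resize(w["img"],(400,300)),cv2.resize(c["img"][130:340,130:410],(400,300))]))
E
```

```text
side 203 [ 766. -473.] [ 46.  131.2] 0.1 [[743.0, -407.0], [743.0, -539.0], [789.0, -539.0], [789.0, -407.0]]
side 288 [ 529.8 -204.6] [89.7 33.7] 2.4 [[484.0, -190.0], [486.0, -223.0], [575.0, -220.0], [574.0, -186.0]]
side 957 [ 543.  -112.9] [ 41.9 148.4] 89.2 [[469.0, -133.0], [617.0, -135.0], [618.0, -93.0], [469.0, -91.0]]
side 761 [569.4  24.3] [60.2 76.5] 5.0 [[536.0, 60.0], [543.0, -16.0], [603.0, -11.0], [596.0, 65.0]]
side 1010 [633.3 148.6] [89.2 41.4] 2.4 [[588.0, 167.0], [590.0, 126.0], [679.0, 130.0], [677.0, 171.0]]
scene 422 [328.8 -48.2] [ 74.9 113. ] 89.9 [[272.0, -86.0], [385.0, -86.0], [385.0, -11.0], [272.0, -11.0]]
scene 1110 [ 521.2 -113.5] [ 41.5 192.9] 89.9 [[425.0, -134.0], [618.0, -134.0], [618.0, -93.0], [425.0, -93.0]]
scene 482 [548.   51.1] [59.4 61.9] 43.9 [[505.0, 53.0], [548.0, 8.0], [591.0, 49.0], [548.0, 94.0]]
scene 604 [631.9 148. ] [90.6 41.9] 2.6 [[586.0, 167.0], [588.0, 125.0], [678.0, 129.0], [676.0, 171.0]]
scene 1081 [ 751.9 -451.6] [131.3  36.3] 89.9 [[734.0, -517.0], [770.0, -517.0], [770.0, -386.0], [734.0, -386.0]]
{'turn_units': array([ 0.002,  0.008, -0.001]), 'shift_units_goalaxes': array([ 0.1147, -0.0005, -0.0002]), 'F': array([ 0.19,  0.18, -0.82]), 'pos': array([ 0.4971, -0.1127,  0.1814]), 'op': 0.039675289230219325, 'clock': 7.0}
0.89 [ 523.7 -112.9] [115.   40.6] 0.053529173135757446
0.81 [ 399.9 -113. ] [ 27.1 101.3] 5.469041347503662
```

View pics/r.png

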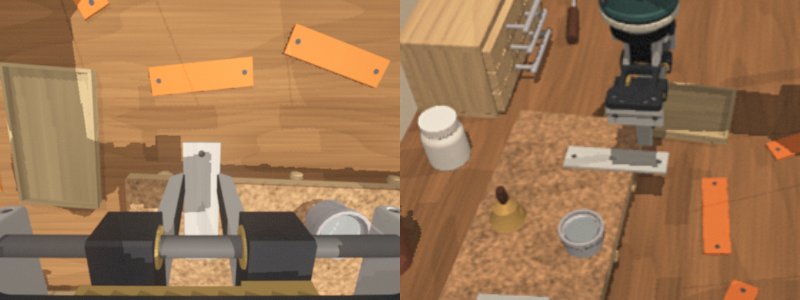

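The strip rests flat and square with about 46 mm overhanging; the wrist view shows it between the fingers, and the short strip hasn't moved. Opening and descending to pinch.

Request:
{"name": "play_rows", "arguments": {"moves": [0,0,0,0,0,0,0.6,0,0,0,0,0,0,0.6,0,0,0,0.01,0,0,0.6,0,0,0,0.04,0,0,0.6,0,0,0,0.04,0,0,0.6]}}

```text
clock: 7.55
tcp_pos: [0.4969, -0.1128, 0.1351]
tcp_rot: [-0.0, 1.57, -0.0]
force: [-0.0, -0.4, -0.2]
opening: 0.0752
```

Request:
{"name": "play_rows", "arguments": {"moves": [0,0,0,0.03,0,0,0.6,0,0,0,0,0,0,0.6,0,0,0,0,0,0,0.6,0,0,0,0,0,0,0.6,0,0,0,0,0,0,0.6]}}

```text
clock: 8.05
tcp_pos: [0.4971, -0.1129, 0.1215]
tcp_rot: [-0.0, 1.57, -0.0]
force: [-0.3, 0.2, -0.0]
opening: 0.0754
```

Request:
{"name": "play_rows", "arguments": {"moves": [0,0,0,0,0,0,0,0,0,0,0,0,0,-0.2,0,0,0,0,0,0,-0.5,0,0,0,0,0,0,-1,0,0,0,0,0,0,-1], "force": 40}}

```text
clock: 8.55
tcp_pos: [0.4966, -0.1128, 0.1208]
tcp_rot: [-0.0, 1.571, -0.0]
force: [-0.4, 0.1, -0.1]
opening: 0.0391
```

Gripped at 39 mm. Lifting.

Request:
{"name": "play_rows", "arguments": {"moves": [0,0,0,0,0,0,-1,0,0,0,-0.01,0,0,-1,0,0,0,-0.03,0,0,-1,0,0,0,-0.04,0,0,-1,0,0,0,-0.04,0,0,-1]}}

```text
clock: 9.05
tcp_pos: [0.4964, -0.113, 0.1817]
tcp_rot: [0.0, 1.571, -0.0]
force: [0.8, 0.0, 0.5]
opening: 0.0392
```

Request:
{"name": "play_rows", "arguments": {"moves": [0,0,0,-0.04,0,0,-1,0,0,0,-0.03,0,0,-1,0,0,0,-0.01,0,0,-1,0,0,0,0,0,0,-1,0,0,0,0,0,0,-1]}}

```text
clock: 9.55
tcp_pos: [0.4963, -0.1127, 0.2202]
tcp_rot: [0.0, 1.572, -0.0]
force: [0.3, -0.1, -0.5]
opening: 0.0388
```

```bash
python3 - <<'E'
from h import *
w=capture("wrist");c=capture("side");d=capture("scene")
print(delta([.44,-.34,.22],-4.7))
cv2.imwrite("pics/l.png",np.hstack([c["img"][60:360,130:530],d["img"][120:420,180:580]]))
E
```

```text
{'turn_units': array([ 0.782, -0.011,  0.002]), 'shift_units_goalaxes': array([ 2.00e-04, -4.62e-01, -7.51e-02]), 'F': array([-0.68, -0.79, -0.06]), 'pos': array([ 0.4963, -0.1128,  0.2201]), 'op': 0.03861901649050961, 'clock': 9.7}
```

View pics/l.png

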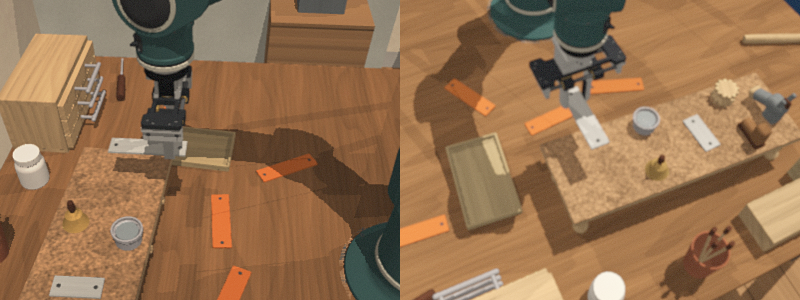

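The strip is held level and clear of the rail. Turning -4.7° and moving over the tray.

Request:
{"name": "play_rows", "arguments": {"moves": [0.78,0,0,0,0,0,-1,0,0,0,0,-0.05,-0.008,-1,0,0,0,0,-0.07,-0.01,-1,0,0,0,0,-0.08,-0.012,-1,0,0,0,0,-0.08,-0.012,-1]}}

```text
clock: 10.2
tcp_pos: [0.4637, -0.2518, 0.2204]
tcp_rot: [0.064, 1.57, -0.064]
force: [0.6, -0.5, -1.2]
opening: 0.0389
```

Request:
{"name": "play_rows", "arguments": {"moves": [0,0,0,0,-0.08,-0.012,-1,0,0,0,0,-0.06,-0.008,-1,0,0,0,0,-0.033,-0.003,-1,0,0,0,0,0,0,-1,0,0,0,0,0,0,-1]}}

```text
clock: 10.7
tcp_pos: [0.4457, -0.3356, 0.2203]
tcp_rot: [0.065, 1.571, -0.064]
force: [0.3, 0.2, -1.0]
opening: 0.0389
```

```bash
python3 - <<'E'
from h import *
s=get_state();w=capture("wrist");print(delta([.445,-.336,.04],-4.7))
c=capture("side");d=capture("scene")
for X in silhouettes("long_strip_center",w)[:1]:
    r=rect(w,X["pixels"],s["tcp_pos"][2]-.009,s);print("strip",X["p"],np.round(r[0],1),np.round(r[1],1),r[2])
for X in silhouettes("tray_floor",w)[:1]:
    r=rect(w,X["pixels"],.016,s);print("tray",X["p"],X["bbox"],np.round(r[0],1),np.round(r[1],1),r[2],cv2.boxPoints(r).round().tolist())
cv2.imwrite("pics/t.png",np.hstack([cv2.resize(w["img"],(400,300)),d["img"][120:420,130:530]]))
E
```

```text
{'turn_units': array([ 0.01 , -0.005, -0.004]), 'shift_units_goalaxes': array([ 0.3608, -0.002 , -0.0018]), 'F': array([-0.4 ,  0.71, -0.91]), 'pos': array([ 0.446 , -0.3351,  0.2204]), 'op': 0.03869895602704944, 'clock': 10.75}
strip 0.93 [ 321.5 -306. ] [41.9 18.8] 29.020797729492188
tray 0.9 [257.9, 154.5, 127.4, 191.6] [ 446.4 -337.9] [131.4 135.6] 85.38334655761719 [[374.0, -398.0], [509.0, -409.0], [519.0, -278.0], [384.0, -267.0]]
```

View pics/t.png

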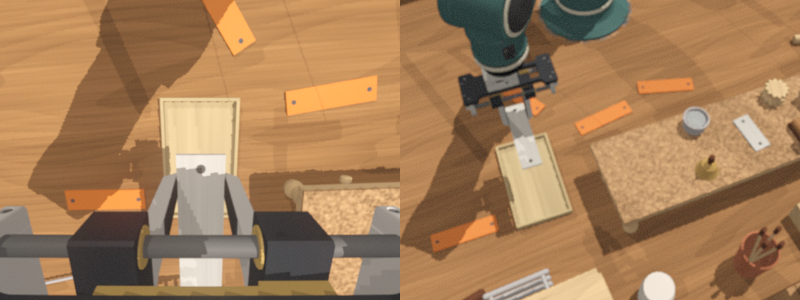

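The strip lies over the tray, square to its walls. Descending.

Request:
{"name": "play_rows", "arguments": {"moves": [0,0,0,0.06,0,0,-1,0,0,0,0.09,0,0,-1,0,0,0,0.09,0,0,-1,0,0,0,0.07,0,0,-1,0,0,0,0.04,0,0,-1]}}

```text
clock: 11.45
tcp_pos: [0.445, -0.3347, 0.0431]
tcp_rot: [0.065, 1.572, -0.063]
force: [-0.2, -0.5, -1.2]
opening: 0.0389
```

Request:
{"name": "play_rows", "arguments": {"moves": [0,0,0,0.01,0,0,-1,0,0,0,0.01,0,0,-1,0,0,0,0.008,0,0,-1,0,0,0,0.006,0,0,-1,0,0,0,0,0,0,-1]}}

```text
clock: 11.95
tcp_pos: [0.446, -0.336, 0.0291]
tcp_rot: [0.064, 1.569, -0.064]
force: [-0.3, -0.6, -0.6]
opening: 0.0387
```

Request:
{"name": "play_rows", "arguments": {"moves": [0,0,0,0.004,0,0,-1,0,0,0,0.002,0,0,-1,0,0,0,0,0,0,-1,0,0,0,0,0,0,-1,0,0,0,0,0,0,-1]}}

```text
clock: 12.45
tcp_pos: [0.4458, -0.336, 0.0259]
tcp_rot: [0.064, 1.57, -0.064]
force: [-0.1, -0.3, 0.4]
opening: 0.0392
```

Request:
{"name": "play_rows", "arguments": {"moves": [0,0,0,0.003,0,0,-1,0,0,0,0,0,0,-1,0,0,0,0,0,0,-0.1,0,0,0,0,0,0,0.1,0,0,0,0,0,0,0.28]}}

```text
clock: 12.95
tcp_pos: [0.4458, -0.336, 0.0244]
tcp_rot: [0.064, 1.57, -0.064]
force: [-0.2, -0.1, 0.4]
opening: 0.0547
```

Request:
{"name": "play_rows", "arguments": {"moves": [0,0,0,0,0,0,0.28,0,0,0,0,0,0,0.28,0,0,0,0,0,0,0.28,0,0,0,0,0,0,0.28,0,0,0,-0.02,0,0,0.28]}}

```text
clock: 13.45
tcp_pos: [0.4452, -0.3356, 0.0338]
tcp_rot: [0.065, 1.571, -0.064]
force: [-0.0, 0.5, 0.8]
opening: 0.0603
```

Request:
{"name": "play_rows", "arguments": {"moves": [0,0,0,-0.06,0,0,0.28,0,0,0,-0.09,0,0,0.28,0,0,0,-0.09,0,0,0.28,0,0,0,-0.09,0,0,0.28,0,0,0,0,0,-0.09,0.28]}}

```text
clock: 13.95
tcp_pos: [0.4057, -0.3338, 0.205]
tcp_rot: [0.057, 1.562, -0.065]
force: [-1.3, -1.6, -1.2]
opening: 0.06
```

Request:
{"name": "play_rows", "arguments": {"moves": [0,0,0,0,0,-0.05,0.28,0,0,0,0,0,0,0.28,0,0,0,0,0,0,0.28,0,0,0,0,0,0,0.28,0,0,0,0,0,0,0.28]}}

```text
clock: 14.45
tcp_pos: [0.3766, -0.3302, 0.1993]
tcp_rot: [0.063, 1.57, -0.064]
force: [-1.0, 0.2, -0.3]
opening: 0.0607
```

```bash
python3 - <<'E'
from m import *
c=meas("side",.009);d=meas("scene",.009);print(get_state()["force"],get_state()["tcp_pos"])
cv2.imwrite("pics/e.png",np.hstack([cv2.resize(c["img"][140:290,220:420],(400,300)),cv2.resize(d["img"][220:370,180:380],(400,300))]))
E
```

```text
side 619 [ 491.8 -339.7] [ 41.3 147. ] 85.5 [[417.0, -355.0], [563.0, -366.0], [567.0, -325.0], [420.0, -313.0]]
side 737 [596.4 -54.8] [68.6 87.1] 5.0 [[558.0, -14.0], [566.0, -101.0], [634.0, -95.0], [627.0, -8.0]]
side 1008 [669.2  86.8] [101.5  47.1] 2.4 [[617.0, 108.0], [619.0, 61.0], [721.0, 65.0], [719.0, 112.0]]
scene 483 [495.8 103. ] [66.3 69.9] 43.6 [[448.0, 105.0], [496.0, 55.0], [544.0, 101.0], [496.0, 151.0]]
scene 604 [588.9 211.4] [101.   46.7] 2.6 [[537.0, 232.0], [540.0, 186.0], [640.0, 190.0], [638.0, 237.0]]
scene 977 [ 490.7 -340.5] [ 40.6 151.4] 85.4 [[414.0, -355.0], [564.0, -367.0], [568.0, -326.0], [417.0, -314.0]]
scene 1083 [ 722.5 -456.9] [146.3  40.5] 89.9 [[702.0, -530.0], [743.0, -530.0], [743.0, -384.0], [702.0, -384.0]]
[-0.69488733 -0.05274067  0.86107661] [ 0.37635044 -0.33023109  0.19912522]
```

View pics/e.png

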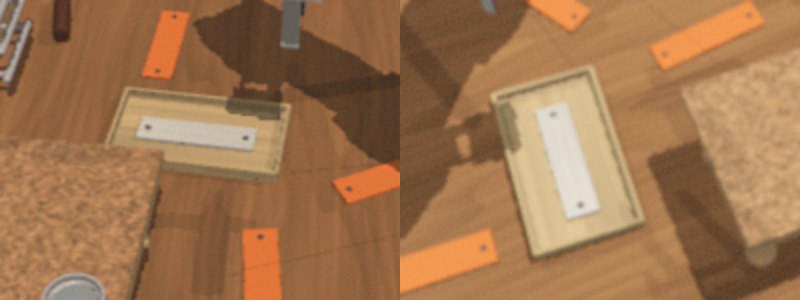

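Both cameras put the strip flat in the middle of the tray at (0.491, -0.340). The arm is clear of everything and the short strip hasn't moved. Handing in.

```bash
python3 -c "
from plant import *
print(close_job())"
```

```text
the job is handed in; nothing more can be done
None
```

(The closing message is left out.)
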